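# Step the tester bottles down the rail by height

### The job

Line the four small tester bottles up by height in the wooden rail on the display riser, one standing upright in each round recess: the tallest at the end by the striped candle, the shortest at the end by the low round tin, so that the row steps down from the candle to the tin. Leave the candle and the tin where they stand.

Things in the scene. Friction and masses are not known exactly. Their poses are not given: they have to be found in the camera images.
- vial_mid (a point): the shortest bottle: small amber roll-on vial, 64 mm high; glass body 29 mm across up to 37 mm, black cap 25 mm across from 41 mm to the top, stands loose and upright on the table. This point is on its axis, half-way up; z axis up along the bottle.
- polish_mid (a point): the second shortest bottle: nail polish, 79 mm high; square-ish clear body 31 mm across up to 46 mm, long slim pale round cap 17 mm across from there to the top; stands loose and upright on the table. This point is on its axis, half-way up; z axis up along the bottle.
- oil_bottle_mid (a point): the second tallest bottle: yellow oil bottle, 90 mm high; round body 32 mm across up to 70 mm, round cap 21 mm across above; stands loose and upright on the table. This point is on its axis, half-way up; z axis up along the bottle.
- dropper_bottle_mid (a point): the tallest bottle: dark amber dropper bottle, 104 mm high; round body 34 mm across up to 70 mm, black dropper cap 22 mm across above; stands loose and upright on the table. This point is on its axis, half-way up; z axis up along the bottle.
- nest_0: the right-hand (-y) end one of four round cork-lined recesses, 60 mm apart in line, in a fixed dark-wood rail; 50 mm wide, 8 mm deep. Point: centre of the recess floor, 12 mm above the riser. x axis across the rail, y along it (to nest_3). Rail 262 x 68 mm, 20 mm high, fixed on a plank riser, 150 mm high, that fills the back of the table from x = 0.55 m on
- nest_1: second from the right of four round cork-lined recesses, 60 mm apart in line, in a fixed dark-wood rail; 50 mm wide, 8 mm deep. Point: centre of the recess floor, 12 mm above the riser. x axis across the rail, y along it (to nest_3). Rail 262 x 68 mm, 20 mm high, fixed on a plank riser, 150 mm high, that fills the back of the table from x = 0.55 m on
- nest_2: second from the left of four round cork-lined recesses, 60 mm apart in line, in a fixed dark-wood rail; 50 mm wide, 8 mm deep. Point: centre of the recess floor, 12 mm above the riser. x axis across the rail, y along it (to nest_3). Rail 262 x 68 mm, 20 mm high, fixed on a plank riser, 150 mm high, that fills the back of the table from x = 0.55 m on
- nest_3: the left-hand (+y) end one of four round cork-lined recesses, 60 mm apart in line, in a fixed dark-wood rail; 50 mm wide, 8 mm deep. Point: centre of the recess floor, 12 mm above the riser. x axis across the rail, y along it (to nest_3). Rail 262 x 68 mm, 20 mm high, fixed on a plank riser, 150 mm high, that fills the back of the table from x = 0.55 m on
- candle: large striped candle pot, 122 mm high, 103 mm across at its rim, loose; stands on the riser, behind one end of the rail (either end). Origin at the centre of its underside
- tin: low round white balm tin, 34 mm high, 69 mm across, loose; stands on the riser, behind the other end of the rail. Origin at the centre of its underside
Things that resemble listed ones, but are neither listed nor needed, are in the scene too. Leave any turquoise look-alike of the part that bears vial_mid alone.

How it is judged (in metres and radians):
At the end, for the whole second after the job is handed in: From the candle's end to the tin's end the recesses hold dropper bottle, oil bottle, nail polish, vial, each upright (within 0.1 rad) on its recess floor (height within 4 mm), axis within 13 mm of the recess centre; candle and tin within 20 mm of their starts (((y of candle in the frame of nest_0 above 0.09 m and horizontal distance between vial_mid and nest_0 below 0.013 m and z of vial_mid in the frame of nest_0 between 0.028 and 0.036 m and angle between each of vial_mid, polish_mid, oil_bottle_mid, dropper_bottle_mid's own z axis and vertical below 0.1 rad and horizontal distance between polish_mid and nest_1 below 0.013 m and z of polish_mid in the frame of nest_1 between 0.0355 and 0.0435 m and horizontal distance between oil_bottle_mid and nest_2 below 0.013 m and z of oil_bottle_mid in the frame of nest_2 between 0.041 and 0.049 m and horizontal distance between dropper_bottle_mid and nest_3 below 0.013 m and z of dropper_bottle_mid in the frame of nest_3 between 0.048 and 0.056 m) or (y of candle in the frame of nest_0 below 0.09 m and horizontal distance between dropper_bottle_mid and nest_0 below 0.013 m and z of dropper_bottle_mid in the frame of nest_0 between 0.048 and 0.056 m and angle between each of dropper_bottle_mid, oil_bottle_mid, polish_mid, vial_mid's own z axis and vertical below 0.1 rad and horizontal distance between oil_bottle_mid and nest_1 below 0.013 m and z of oil_bottle_mid in the frame of nest_1 between 0.041 and 0.049 m and horizontal distance between polish_mid and nest_2 below 0.013 m and z of polish_mid in the frame of nest_2 between 0.0355 and 0.0435 m and horizontal distance between vial_mid and nest_3 below 0.013 m and z of vial_mid in the frame of nest_3 between 0.028 and 0.036 m)) and distance of each of candle, tin from where it was at the start of the episode below 0.02 m); the robot touches nothing.
It fails at once if the candle is shifted by more than 20 mm (distance of candle from where it was at the start of the episode above 0.02 m).
It fails at once if the tin is shifted by more than 20 mm (distance of tin from where it was at the start of the episode above 0.02 m).
It also fails if it takes over 106 s, if anything falls off the work surface, if the arm or the gripper's body presses on something with over 40 N, if the wrist force passes 120 N, or if a joint passes its speed limit or range.

### The arm

A 6-joint arm with a two-finger parallel gripper is mounted at the origin on a cart in front of the work surface, level with it; the furniture and walls round the work are solid. World frame = base frame: x ahead of the robot, y to its left, z up, the work surface at z = 0. Lengths are in mm, angles in rad, forces in N, time in s.
With the tool pointing down it reaches from about 275 to 750 mm from the base axis. Payload 10.2 kg.
Tool frame: the origin (TCP) lies on the centre line of the jaws, within the pads' length; the fingertips stand 8 mm ahead of it and the grasp point (between the pads) lies 11 mm behind it; x points along the fingers, y is the direction in which the jaws open and shut, and the axes are right-handed (so a half turn about x gives the same grasp; the last joint's range is limited). The gripper opens to 85 mm and grips with 20 to 120 N. Pads are 22 mm wide; open, the fingers measure 114 mm over their backs; the gripper's body (76 mm by 85 mm) begins 54 mm behind the grasp point. The pads swing forward as they close: fully open they stand 13 mm farther back than shut.
Start: joints at [1.085, 0.313, 1.498, -0, 1.331, -0.223], TCP at [136.4, 506.978, 239.294] pointing down, gripper open.
Joint ranges: [-2.94, 2.94], [-0.97, 2.17], [0.19, 2.56], [-1.23, 4.37], [0.02, 3.11], [-2.88, 2.88]. Speed limits (rad/s): [2.39, 2.39, 3.01, 3.14, 3.14, 3.14].

### API

Orientations are given as a unit quaternion [w, x, y, z].
In Python, from rig import ctrl, vision, workorder gives the robot as it stands. The module is installed in compiled form; this text tells all that it offers.
- The arm moves only by the shell command python3 -m jog 'ROWS' [OPENING] [FORCE]. ROWS is JSON, a list that holds one entry, the list of rows, each a list of 6 numbers: the shift along the tool's x, y, z in m, then the turn, a rotation vector about the tool's x, y, z in rad. A call has 1 to 12 rows; each row shifts and turns the commanded pose from where the row before left it, along the tool's axes as they then stand; what a row does not reach is not made up. A row lasts 1/8 s, in which the tool goes at most 62.5 mm and 10.7 degrees, less where a joint would pass 70% of its speed; a pose out of reach is approached as far as the arm can. A call is refused whole if a number of a shift passes 0.0625 or a number of a turn 0.188, either way. A call with a gripper value outside its range is refused whole. OPENING is the closure in counts, from 0 (fully open) to 255 (shut), set as the call begins (- or left out, the last holds). The fingers move at their own pace and stop on an object; FORCE is the grip in N (left out, the last holds). Time passes only in rows, so rows that do not move let the fingers close. It gives the time, the measured TCP pose, the force and the opening at its end, in the units of the state.
- ctrl.sense(): the state, without advancing time (a new reading comes with each control period).
- vision.capture(name): name is "scene" or "side" or "wrist"; returns a dict with "image" (420x560x3 uint8, red, green, blue), "mtx" (3x3 intrinsics, pixels), "R" (3x3) and "t" (3): a world point X has camera coordinates R X + t; the wrist camera has in their place "hand_eye" (4x4, takes a point from camera to tool coordinates, whose origin is the TCP and whose axes are the tool frame's). Camera axes: x right, y down, z forward; pixel columns grow to the right and rows downward; lengths in mm; the calibration is good to about 2 mm. The wrist camera is an equidistant fisheye: a pixel r from the principal point sees the ray r / f radians off the axis. A picture is of the moment at which its call begins: read the wrist's pose just before it. There is no depth.
- workorder.finish_job(): hands the job in, once; it reports no verdict.
The state is a dict: "time_s": time; "joints": joint angles; "dq": joint speeds; "tau": joint torques, N m; "eef_pos": TCP position; "ee_rot": TCP orientation; "force": force on the tool from outside, world axes, zero at the start; "wrist_torque": the same for the moment, N m; "grip_width": opening from 0.0 (shut) to 1.0 (fully open).
Only numpy, scipy, OpenCV 4.12 (cv2) and the standard library are available. Lean on these libraries where they do the work, as an engineer would, in place of code of your own. Each camera call takes 0.05 s, during which the arm holds its last target.

## Working session

There is one attempt and no reset: what is moved stays moved. The work goes in short steps, Python scripts to look and compute and a shell command to move; the robot and the scene stay as the last step left them, time stands still between calls to the robot, and variables do not carry over. Pictures are saved under pics/ and viewed, and the job is handed in when it is done.

```bash
mkdir -p pics
python3 - <<'E'
from rig import ctrl, vision
import cv2, numpy as np
s=ctrl.sense(); print({k:np.round(v,4).tolist() for k,v in s.items()})
for n in("scene","side","wrist"):
    c=vision.capture(n); cv2.imwrite(f"pics/{n}0.png",c["image"][:,:,::-1])
    print(n,{k:np.round(v,4).tolist() for k,v in c.items() if k!="image"})
E
```

```text
{'time_s': 0.0, 'joints': [1.0846, 0.3134, 1.4985, 0.0, 1.331, -0.2234], 'dq': [-0.002, -0.0004, -0.0025, 0.0001, 0.0023, 0.0004], 'tau': [0.0014, -41.226, -25.9753, -0.0, 0.0041, -0.0], 'eef_pos': [136.2606, 506.7415, 238.7389], 'ee_rot': [0.7008, 0.0922, 0.7012, -0.0931], 'force': [0.0411, 0.2893, 0.0928], 'wrist_torque': [-0.0178, 0.0063, 0.0136], 'grip_width': 0.9985}
scene {'mtx': [[471.3956, 0.0, 274.2191], [0.0, 471.3956, 203.8541], [0.0, 0.0, 1.0]], 'R': [[-0.2522, 0.9677, 0.0047], [0.8475, 0.2233, -0.4815], [-0.467, -0.1174, -0.8764]], 't': [95.3144, -418.2102, 1500.6583]}
side {'mtx': [[396.4918, 0.0, 276.23], [0.0, 396.4918, 205.8634], [0.0, 0.0, 1.0]], 'R': [[-0.9902, -0.1375, -0.0251], [-0.047, 0.4967, -0.8667], [0.1316, -0.857, -0.4983]], 't': [517.0553, 115.0528, 861.8684]}
wrist {'mtx': [[325.1923, 0.0, 273.2217], [0.0, 325.1923, 215.3442], [0.0, 0.0, 1.0]], 'hand_eye': [[0.0012, -0.3159, 0.9488, -135.488], [1.0, 0.0004, -0.0011, -0.6695], [-0.0, 0.9488, 0.3159, -81.8251], [0.0, 0.0, 0.0, 1.0]]}
```

View pics/scene0.png

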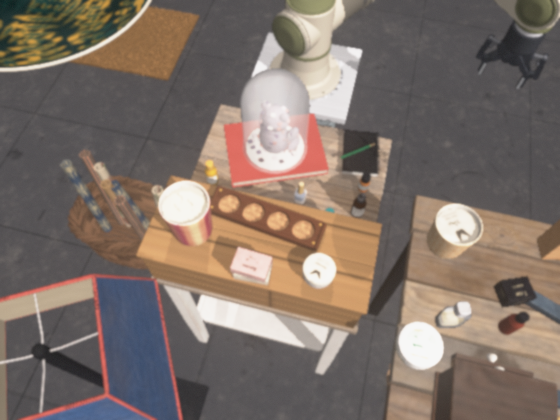

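View pics/side0.png

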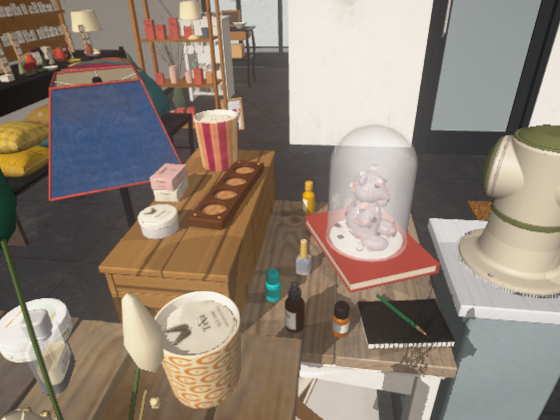

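View pics/wrist0.png

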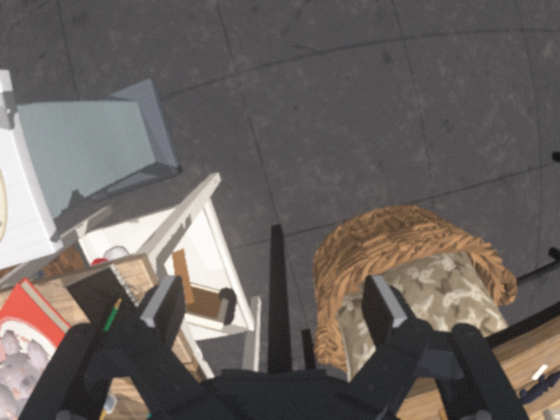

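Run:
```python
import cv2
a=cv2.imread('pics/scene0.png')[90:290,130:400]; cv2.imwrite('pics/scene0c.png',cv2.resize(a,None,fx=2.9,fy=2.9,interpolation=cv2.INTER_CUBIC))
a=cv2.imread('pics/side0.png')[90:350,110:360]; cv2.imwrite('pics/side0c.png',cv2.resize(a,None,fx=2.3,fy=2.3,interpolation=cv2.INTER_CUBIC))
```

```text
(no output)
```

View pics/scene0c.png

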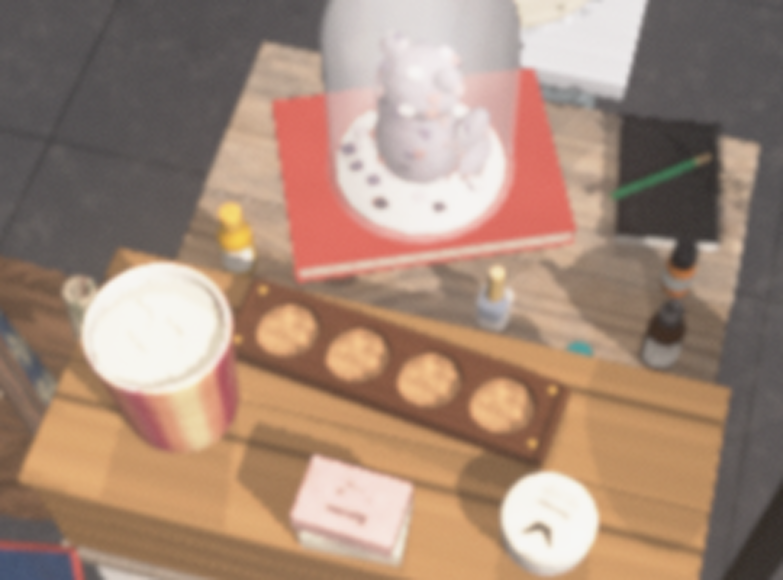

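View pics/side0c.png

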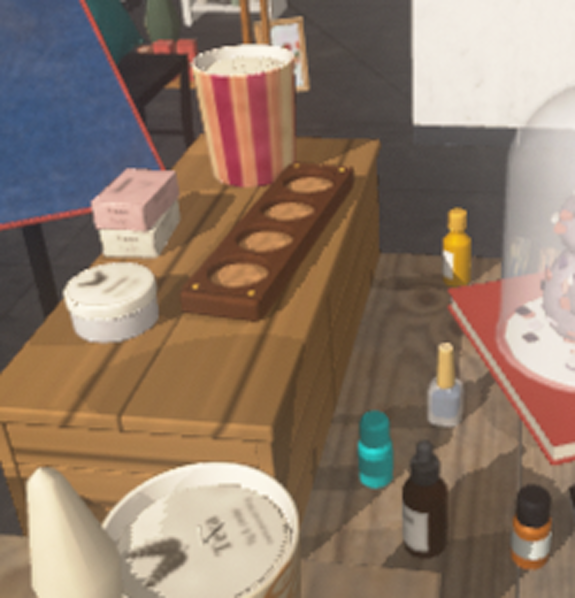

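```bash
cat > h.py <<'E'
import numpy as np, cv2
from rig import ctrl, vision
from scipy.spatial.transform import Rotation as Ro
C={n:vision.capture(n) for n in("scene","side")} if __name__=="__main__" else None
import pickle,os
def cams():
    if not os.path.exists('cam.pkl'):
        d={n:{k:v for k,v in vision.capture(n).items() if k!='image'} for n in("scene","side")}
        pickle.dump(d,open('cam.pkl','wb'))
    return pickle.load(open('cam.pkl','rb'))
def ray(n,uv):
    c=cams()[n];R=np.array(c['R']);t=np.array(c['t'])
    d=R.T@np.linalg.inv(c['mtx'])@np.array([uv[0],uv[1],1.]);return -R.T@t,d/np.linalg.norm(d)
def onz(n,uv,z):
    o,d=ray(n,uv);return o+d*(z-o[2])/d[2]
def tri(a,b):
    o1,d1=ray('scene',a);o2,d2=ray('side',b)
    A=np.array([d1,-d2]).T;s=np.linalg.lstsq(A,o2-o1,rcond=None)[0]
    p,q=o1+s[0]*d1,o2+s[1]*d2;return (p+q)/2,np.linalg.norm(p-q)
def proj(n,X):
    c=cams()[n];x=np.array(c['mtx'])@(np.array(c['R'])@np.array(X)+c['t']);return x[:2]/x[2]
def wray(uv,pos,q,w):
    K=np.array(w['mtx']);v=np.array([(uv[0]-K[0,2]),(uv[1]-K[1,2])]);r=np.hypot(*v);th=r/K[0,0]
    d=np.array([*(np.sin(th)*v/max(r,1e-9)),np.cos(th)]);H=np.array(w['hand_eye'])
    R=Ro.from_quat(np.roll(q,-1)).as_matrix()
    return R@H[:3,3]+pos, R@H[:3,:3]@d
E
python3 - <<'E'
from h import *
f=lambda p:(p[0]/2.9+130,p[1]/2.9+90)
g=lambda p:(p[0]/2.3+110,p[1]/2.3+90)
S={'oil':((231,210),(457,213),90),'pol':((497,270),(446,347),79),'drop':((684 if 0 else 669,309),(425,447),104),'vial':((684,246),(534,492),64)}
for n,(a,b,h) in S.items():
    p,e=tri(f(a),g(b));print(n,p.round(1),round(e,1),'scene@h',onz('scene',f(a),h).round(1),'side@h',onz('side',g(b),h).round(1))
for n,b in {'oil':(457,283),'pol':(445,420),'drop':(424,550),'vial':(530,563),'turq':(375,482)}.items(): print('base',n,onz('side',g(b),0).round(1))
for i,(a,b) in enumerate([((287,330),(310,185)),((357,355),(288,211)),((428,380),(266,241)),((501,405),(241,275))]):
    p,e=tri(f(a),g(b));print('nest',i,p.round(1),round(e,1),onz('scene',f(a),164).round(1),onz('side',g(b),164).round(1))
for n,a,b,z in [('candle',(157,325),(244,62),272),('tin',(550,510),(110,283),184)]:
    p,e=tri(f(a),g(b));print(n,p.round(1),round(e,1))
for n,a in {'bk1':(299,272),'bk2':(574,237),'bk3':(535,72),'bk4':(274,100)}.items(): print(n,onz('scene',f(a),20).round(1))
for n,a in {'domefront':(427,240),'domeL':(327,160),'domeR':(515,170)}.items(): print(n,onz('scene',f(a),25).round(1))
print('dometop side', [ray('side',p)[0].round(0) for p in [(374,127)]])
for b in [(267,600),(380,140),(271,415)]: print('riser edge?',onz('side',g(b),150).round(1))
for b in [(730,385),(120,250)]: print('riser',onz('scene',f(b),150).round(1))
E
```

```text
oil [ 457.4 -153.4   88.7] 0.8 scene@h [ 457.8 -153.1   90. ] side@h [ 457.6 -150.1   90. ]
pol [451.   90.7  78.3] 0.3 scene@h [451.6  90.9  79. ] side@h [450.8  91.6  79. ]
drop [457.1 242.6  92.4] 6.0 scene@h [467.2 243.2 104. ] side@h [453.6 253.  104. ]
vial [374.3 247.9  64.2] 0.3 scene@h [374.3 248.   64. ] side@h [374.1 247.6  64. ]
base oil [ 456.2 -150.2    0. ]
base pol [450.7  95.5   0. ]
base drop [454.5 252.7   0. ]
base vial [373.5 256.3   0. ]
base turq [503.  182.9   0. ]
nest 0 [598.3 -51.1 163.4] 2.2 [599.7 -50.4 164. ] [597.5 -51.4 164. ]
nest 1 [606.5   8.9 164.3] 1.6 [607.1   9.3 164. ] [606.2   7.3 164. ]
nest 2 [612.9  68.  163.7] 2.3 [614.2  68.6 164. ] [612.1  67.2 164. ]
nest 3 [619.2 127.6 163.4] 2.6 [620.8 128.3 164. ] [618.2 127.1 164. ]
candle [ 671.6 -115.5  267.3] 0.4
tin [704.4 182.9 185. ] 1.2
bk1 [465.1 -92.5  20. ]
bk2 [361.4 148.3  20. ]
bk3 [176.   70.2  20. ]
bk4 [ 278.2 -175.9   20. ]
domefront [403.4  15.1  25. ]
domeL [ 338.9 -102.2   25. ]
domeR [303.6  77.7  25. ]
dometop side [array([404., 753., 542.])]
riser edge? [519.7 434.8 150. ]
riser edge? [ 549.9 -207.6  150. ]
riser edge? [554.8 284.6 150. ]
riser [551.1 298.2 150. ]
riser [ 555.5 -210.2  150. ]
```

Run:
```python
from h import *
f=lambda p:(p[0]/2.9+130,p[1]/2.9+90)
print(Ro.from_quat(np.roll([0.7008,0.0922,0.7012,-0.0931],-1)).as_matrix().round(3))
o,d=ray('side',(374,127))
for y in(-10,-20): 
  s=(y-o[1])/d[1];print(o+s*d)
n=lambda n,X:(proj(n,X)-(130,90))*2.9
print(n('scene',(453.6,253,104)),n('scene',(453.6,253,0)), n('scene',(457,243,104)))
import cv2
im=cv2.imread('pics/scene0.png')[155:235,330:390];cv2.imwrite('pics/sc_d.png',cv2.resize(im,None,fx=7,fy=7,interpolation=cv2.INTER_CUBIC))
im=cv2.imread('pics/side0.png')[270:350,270:360];cv2.imwrite('pics/si_d.png',cv2.resize(im,None,fx=7,fy=7,interpolation=cv2.INTER_CUBIC))
```

```text
[[-0.001  0.26   0.966]
 [-0.001  0.966 -0.26 ]
 [-1.    -0.001 -0.   ]]
[324.42567498 -10.         286.27266301]
[323.38300842 -20.         282.91722251]
[683.00237112 298.14664916] [663.30201392 354.83608473] [670.76201934 298.89503691]
```

View pics/sc_d.png

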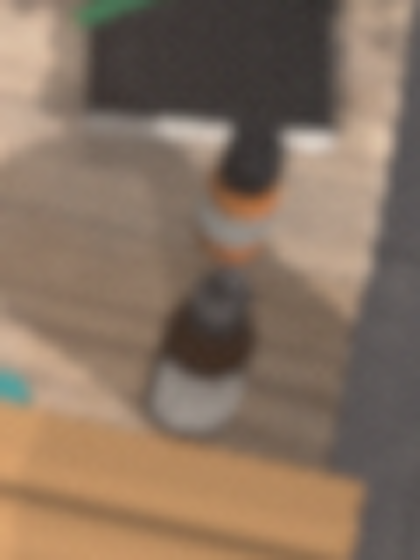

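View pics/si_d.png

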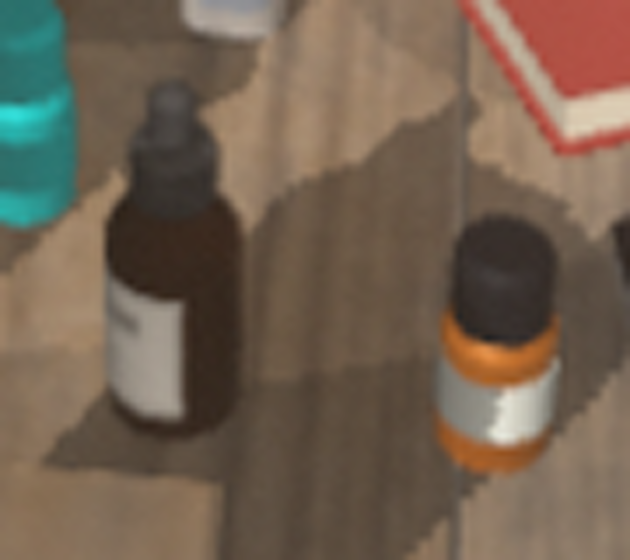

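```bash
python3 - <<'E'
from h import *
p=tri((364,193.3),(294.3,282.4));print(p)
# base via side: bottom-front edge of dropper at (172,435)/7, vial (495,472)/7
for n,uv,r in (('d',(172,436),17),('v',(495,473),14.5)):
    b=onz('side',(uv[0]/7+270,uv[1]/7+270),0);o=ray('side',(0,0))[0];v=b[:2]-o[:2];print(n,b[:2]+r*v/np.linalg.norm(v))
print(onz('scene',(415,200),0))
E
python3 -m jog '[[[0,0,0,-0.132,0,0],[0,0,0,-0.132,0,0]]]'
```

```text
(array([455.32860682, 249.25244163, 104.24241544]), np.float64(1.4836516677194702))
d [455.14728334 242.96520714]
v [372.14206762 247.99980458]
[377.24266329 394.31638728   0.        ]
time_s: 0.5
eef_pos: [136.4, 506.9, 239.2]
ee_rot: [0.707, -0.002, 0.707, 0.002]
force: [-0.2, 0.0, 0.3]
grip_width: 0.997
```

```bash
python3 -m jog '[[[0,-0.037,0.0455,0,0,0],[0,-0.037,0.0455,0,0,0],[0,-0.037,0.0455,0,0,0],[0,-0.037,0.0455,0,0,0],[0,-0.037,0.0455,0,0,0],[0,-0.037,0.0455,0,0,0],[0,-0.037,0.0455,0,0,0],[0,0,0,0,0,0]]]'
python3 - <<'E'
from h import *
s=ctrl.sense();w=vision.capture("wrist");cv2.imwrite("pics/w1.png",w["image"][:,:,::-1]);print(s['eef_pos'],s['ee_rot'],np.round(s['joints'],2))
import pickle;pickle.dump((s['eef_pos'],s['ee_rot'],{k:w[k] for k in('mtx','hand_eye')}),open('w.pkl','wb'))
E
```

```text
time_s: 1.5
eef_pos: [457.4, 245.9, 238.7]
ee_rot: [0.707, 0.001, 0.707, -0.001]
force: [-1.4, 0.7, 0.3]
grip_width: 1.0
[457.38966475 245.93054436 238.71321079] [ 0.70696176  0.00104263  0.70724958 -0.00141731] [ 0.27  0.3   1.52 -0.    1.33 -1.3 ]
```

View pics/w1.png

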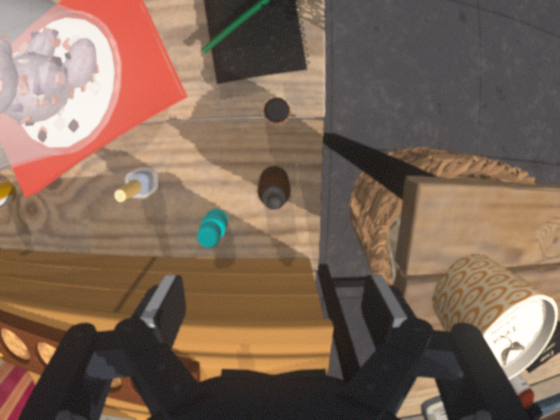

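Candidates: the vial is the orange-and-black bottle, wrist (276,110), side (341,315). Its look-alike is turquoise, wrist (211,235), side (273,285), and I'll leave that alone. The dropper is the dark tall one, wrist (275,195), side (294,310). The polish has a clear body and gold cap, wrist (135,185). The oil is yellow, at the left edge of the wrist view. The close crop confirmed which one is the dropper and which is the vial.

Run:
```python
from h import *
import pickle
p,q,w=pickle.load(open('w.pkl','rb'))
for n,uv,z in (('drop',(275,200),104),('vial',(276,110),64),('pol',(122,196),79),('turq',(208,241),64)):
    o,d=wray(uv,np.array(p),q,w);print(n,(o+d*(z-o[2])/d[2]).round(1))
```

```text
drop [451.3 246.6 104. ]
vial [374.5 247.9  64. ]
pol [452.4  91.9  79. ]
turq [506.7 176.4  64. ]
```

```bash
python3 -m jog '[[[0.055,0,0,0,0,0],[0.05,0,0,0,0,0],[0,0,0,0,0,0],[0,0,0,0,0,0]]]'
```

```text
time_s: 2.05
eef_pos: [455.7, 249.2, 136.4]
ee_rot: [0.708, -0.0, 0.706, 0.001]
force: [-0.1, -0.2, 0.7]
grip_width: 0.995
```

```bash
python3 -m jog '[[[0.045,-0.001,-0.0015,0,0,0],[0.044,0,0,0,0,0],[0,0,0,0,0,0]]]'
python3 -m jog '[[[0,0,0,0,0,0],[0,0,0,0,0,0],[0,0,0,0,0,0],[0,0,0,0,0,0],[0,0,0,0,0,0],[0,0,0,0,0,0],[0,0,0,0,0,0],[0,0,0,0,0,0]]]' 255 35
```

```text
time_s: 2.42
eef_pos: [453.3, 247.5, 45.3]
ee_rot: [0.706, -0.001, 0.708, 0.0]
force: [-1.0, 0.1, 0.4]
grip_width: 0.999
time_s: 3.42
eef_pos: [454.5, 247.4, 46.6]
ee_rot: [0.708, -0.0, 0.706, 0.001]
force: [-0.7, -1.6, 7.9]
grip_width: 0.387
```

Run:
```python
from h import *
w=vision.capture("side");cv2.imwrite("pics/s1.png",cv2.resize(w["image"][150:400,180:450,::-1],None,fx=2.4,fy=2.4))
```

```text
(no output)
```

View pics/s1.png

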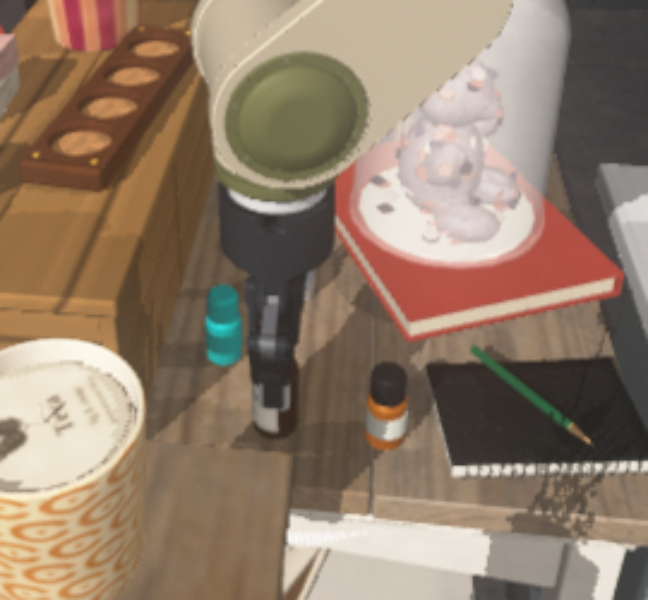

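```bash
python3 -m jog '[[[-0.02,0,0,0,0,0],[-0.055,0,0,0,0,0],[-0.06,0,0,0,0,0],[-0.06,0,0,0,0,0],[0,0,0,0,0,0]]]'
python3 -m jog '[[[0,-0.0495,0.024,0,0,0],[0,-0.0495,0.024,0,0,0],[0,-0.0495,0.024,0,0,0],[0,-0.0495,0.024,0,0,0],[0,-0.0495,0.024,0,0,0],[0,-0.0495,0.024,0,0,0],[0,0,0,0,0,0],[0,0,0,0,0,0]]]'
python3 - <<'E'
from h import *
s=ctrl.sense();print(s['eef_pos'])
for n in('side','scene','wrist'):
  w=vision.capture(n);im=w["image"][:,:,::-1];a={'side':im[80:260,150:350],'scene':im[150:290,150:350],'wrist':im}[n]
  cv2.imwrite(f"pics/p1{n}.png",cv2.resize(a,None,fx=1.4 if n=='wrist' else 3,fy=1.4 if n=='wrist' else 3))
E
```

```text
time_s: 4.1
eef_pos: [455.1, 247.9, 245.0]
ee_rot: [0.71, 0.0, 0.704, 0.001]
force: [-0.0, -0.2, -2.3]
grip_width: 0.389
time_s: 5.1
eef_pos: [597.6, -49.0, 239.4]
ee_rot: [0.707, -0.0, 0.708, 0.001]
force: [0.3, 0.3, -0.3]
grip_width: 0.391
[597.59946805 -48.97878175 239.4107738 ]
```

View pics/p1side.png

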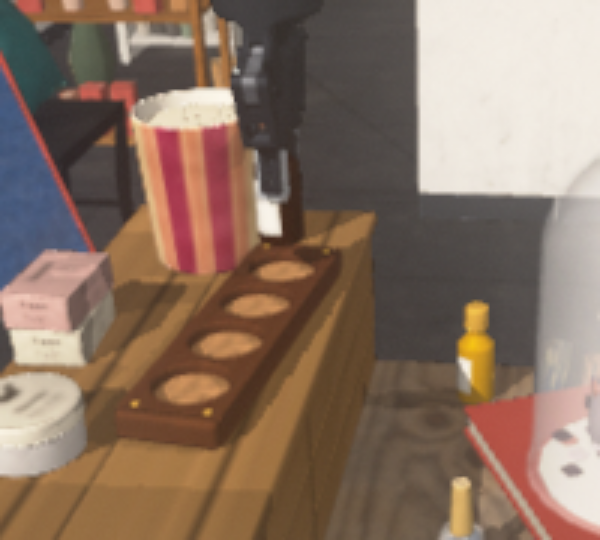

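View pics/p1scene.png

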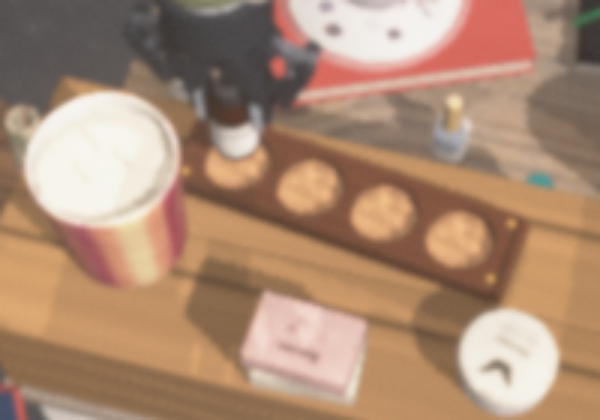

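View pics/p1wrist.png

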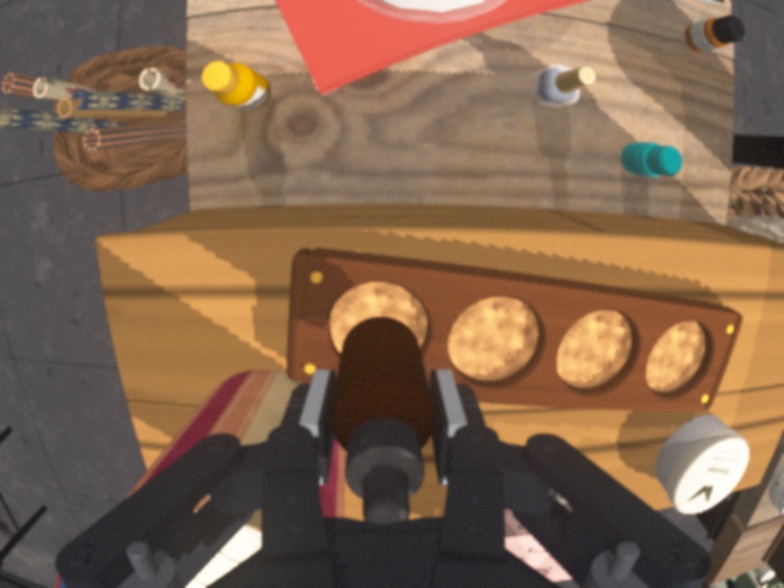

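Run:
```python
from h import *
s=ctrl.sense();w=vision.capture('wrist')
for n,uv,z in (('n1',(493,339),165),('n2',(595,349),165),('n3',(677,356),165),('pin',(316,277),170),('pin',(310,369),170),('pin',(731,329),170),('pin',(705,399),170),('oil',(217,76),90),('polish',(587,76),79),('vial',(732,30),64)):
    o,d=wray((uv[0]/1.4,uv[1]/1.4),np.array(s['eef_pos']),s['ee_rot'],w);print(n,(o+d*(z-o[2])/d[2]).round(1))
```

```text
n1 [606.    7.7 165. ]
n2 [613.   67.8 165. ]
n3 [619.8 128.  165. ]
pin [572.1 -80.4 170. ]
pin [620.6 -85.9 170. ]
pin [601.3 165.  170. ]
pin [649.7 158.8 170. ]
oil [ 459.2 -155.2   90. ]
polish [452.6  89.5  79. ]
vial [379.  242.9  64. ]
```

```bash
python3 -m jog '[[[0.012,-0.001,0.0015,0,0,0],[0.012,0,0,0,0,0],[0,0,0,0,0,0],[0,0,0,0,0,0]]]'
python3 -m jog '[[[0.003,0,0,0,0,0],[0.002,0,0,0,0,0],[0,0,0,0,0,0]]]'
```

```text
time_s: 5.8
eef_pos: [599.7, -50.5, 216.4]
ee_rot: [0.707, -0.0, 0.707, 0.0]
force: [-0.0, -1.0, -0.4]
grip_width: 0.392
time_s: 6.18
eef_pos: [599.5, -50.5, 211.2]
ee_rot: [0.707, -0.0, 0.707, 0.0]
force: [0.2, 1.1, -0.5]
grip_width: 0.389
```

```bash
python3 -m jog '[[[0.0015,0,0,0,0,0],[0,0,0,0,0,0]]]'
python3 -m jog '[[[0.001,0,0,0,0,0],[0,0,0,0,0,0]]]'
```

```text
time_s: 6.42
eef_pos: [599.5, -50.5, 209.7]
ee_rot: [0.707, -0.0, 0.707, 0.0]
force: [-0.4, -0.5, -0.5]
grip_width: 0.386
time_s: 6.68
eef_pos: [599.6, -50.5, 208.8]
ee_rot: [0.707, -0.0, 0.707, 0.0]
force: [-0.2, 0.5, -0.5]
grip_width: 0.389
```

```bash
python3 -m jog '[[[0.001,0,0,0,0,0],[0,0,0,0,0,0]]]'
python3 -m jog '[[[0.001,0,0,0,0,0],[0,0,0,0,0,0]]]'
```

```text
time_s: 6.92
eef_pos: [599.8, -50.5, 208.7]
ee_rot: [0.708, -0.001, 0.707, 0.0]
force: [-1.6, 0.5, 5.1]
grip_width: 0.388
time_s: 7.18
eef_pos: [599.9, -50.5, 208.6]
ee_rot: [0.708, -0.001, 0.706, 0.0]
force: [-2.9, 0.2, 10.2]
grip_width: 0.387
```

```bash
python3 -m jog '[[[-0.001,0,0,0,0,0],[0,0,0,0,0,0]]]'
python3 -m jog '[[[0,0,0,0,0,0],[0,0,0,0,0,0],[0,0,0,0,0,0],[0,0,0,0,0,0]]]' 115
python3 - <<'E'
from h import *
w=vision.capture('wrist')['image'][:,:,::-1];cv2.imwrite("pics/p2.png",w)
E
```

```text
time_s: 7.42
eef_pos: [599.8, -50.5, 208.7]
ee_rot: [0.708, -0.001, 0.707, 0.0]
force: [-2.5, 0.3, 6.9]
grip_width: 0.384
time_s: 7.92
eef_pos: [599.5, -50.4, 207.6]
ee_rot: [0.707, -0.0, 0.707, 0.0]
force: [0.5, 0.5, -0.9]
grip_width: 0.544
```

View pics/p2.png

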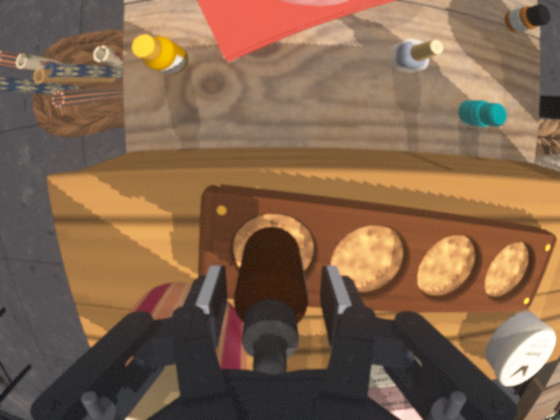

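```bash
python3 -m jog '[[[-0.02,0,0,0,0,0],[-0.045,0,0,0,0,0],[-0.045,0,0,0,0,0],[0,-0.0255,-0.0355,0,0,0],[0,-0.0255,-0.0355,0,0,0],[0,-0.0255,-0.0355,0,0,0],[0,-0.0255,-0.0355,0,0,0],[0,0,0,0,0,0],[0,0,0,0,0,0]]]'
python3 - <<'E'
from h import *
s=ctrl.sense();w=vision.capture('wrist');print(s['eef_pos'],s['joints']);im=w['image'][:,:,::-1];cv2.imwrite("pics/p3.png",im)
E
```

```text
time_s: 9.1
eef_pos: [458.0, -152.5, 317.9]
ee_rot: [0.707, -0.0, 0.707, 0.0]
force: [-0.8, -0.2, 0.7]
grip_width: 0.549
[ 457.97925004 -152.53571248  317.9488487 ] [-5.64941404e-01  1.71466613e-01  1.47392319e+00  2.10697890e-04
  1.49578129e+00 -2.13675738e+00]
```

View pics/p3.png

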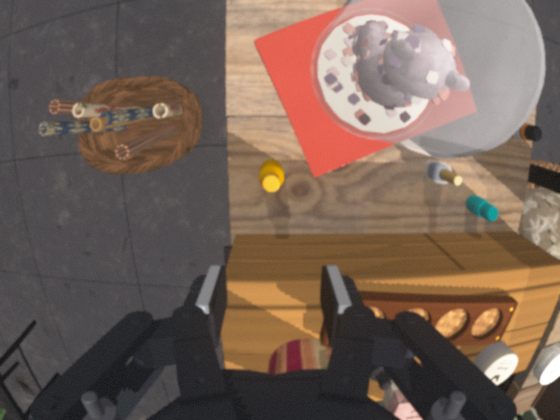

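Run:
```python
from h import *
s=ctrl.sense();w=vision.capture('wrist')
o,d=wray((271,184),np.array(s['eef_pos']),s['ee_rot'],w);print((o+d*(90-o[2])/d[2]).round(1))
o,d=ray('side',(304,199))
for y in(250,300):print(o+d*(y-o[1])/d[1])
```

```text
[ 459.3 -155.7   90. ]
[440.16331418 250.         263.63872805]
[436.55868404 300.         291.3478452 ]
```

```bash
python3 -m jog '[[[0.05,-0.0015,0.0005,0,0,0],[0.05,0,0,0,0,0],[0.05,0,0,0,0,0],[0.05,0,0,0,0,0],[0,0,0,0,0,0],[0,0,0,0,0,0]]]' 50
python3 -m jog '[[[0.035,0,0,0,0,0],[0.035,0,0,0,0,0],[0,0,0,0,0,0],[0,0,0,0,0,0]]]'
```

```text
time_s: 9.95
eef_pos: [459.3, -154.4, 119.5]
ee_rot: [0.708, -0.001, 0.706, 0.0]
force: [0.7, 0.9, 0.2]
grip_width: 0.802
time_s: 10.45
eef_pos: [459.5, -154.8, 50.0]
ee_rot: [0.708, -0.001, 0.706, -0.0]
force: [-0.4, 0.3, 0.0]
grip_width: 0.805
```

```bash
python3 -m jog '[[[0.005,0,0,0,0,0],[0,0,0,0,0,0]]]'
python3 -m jog '[[[0,0,0,0,0,0],[0,0,0,0,0,0],[0,0,0,0,0,0],[0,0,0,0,0,0],[0,0,0,0,0,0],[0,0,0,0,0,0],[0,0,0,0,0,0]]]' 255 35
python3 -m jog '[[[-0.02,0,0,0,0,0],[-0.05,0,0,0,0,0],[-0.06,0,0,0,0,0],[-0.065,0,0,0,0,0],[0,0,0,0,0,0]]]'
```

```text
time_s: 10.7
eef_pos: [458.4, -154.3, 43.3]
ee_rot: [0.707, -0.001, 0.707, 0.0]
force: [-0.2, 0.0, 0.5]
grip_width: 0.803
time_s: 11.58
eef_pos: [458.3, -154.2, 43.0]
ee_rot: [0.707, -0.0, 0.707, 0.0]
force: [-1.1, 0.3, 5.4]
grip_width: 0.366out of range: row 4 has -0.065, outside -0.0625 to 0.0625
```

```bash
python3 -m jog '[[[-0.02,0,0,0,0,0],[-0.055,0,0,0,0,0],[-0.06,0,0,0,0,0],[-0.06,0,0,0,0,0],[0,0.054,0.02,0,0,0],[0,0.054,0.02,0,0,0],[0,0.0545,0.02,0,0,0],[0,0,0,0,0,0],[0,0,0.045,0,0,0],[0,0,0.043,0,0,0],[0,0,0,0,0,0],[0,0,0,0,0,0]]]'
python3 - <<'E'
from h import *
s=ctrl.sense();w=vision.capture('wrist');print(s['eef_pos']);im=w['image'][:,:,::-1];cv2.imwrite("pics/p4.png",im)
E
```

```text
time_s: 13.08
eef_pos: [605.3, 7.9, 237.3]
ee_rot: [0.707, -0.0, 0.708, 0.0]
force: [-0.1, -0.6, -0.3]
grip_width: 0.364
[605.34626182   7.90631504 237.29842278]
```

View pics/p4.png

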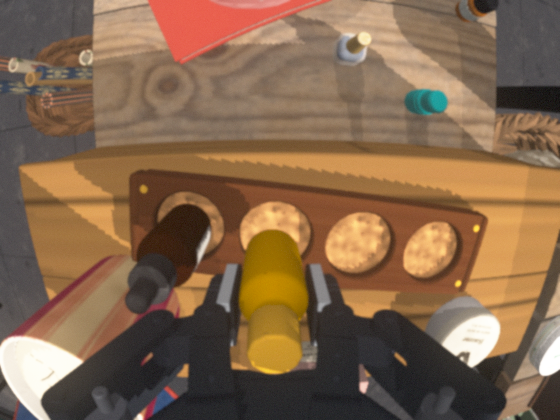

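Dropper stands in nest 0; the oil bottle is held above nest 1. Lowering.

```bash
python3 -m jog '[[[0.012,0.0005,0.001,0,0,0],[0.012,0,0,0,0,0],[0.005,0,0,0,0,0],[0,0,0,0,0,0],[0,0,0,0,0,0]]]'
python3 -m jog '[[[0.0015,0,0,0,0,0],[0,0,0,0,0,0]]]'
python3 -m jog '[[[0.001,0,0,0,0,0],[0,0,0,0,0,0]]]'
python3 -m jog '[[[0.001,0,0,0,0,0],[0,0,0,0,0,0]]]'
```

```text
time_s: 13.75
eef_pos: [607.1, 9.0, 209.1]
ee_rot: [0.707, -0.0, 0.707, 0.0]
force: [0.6, 0.2, 0.0]
grip_width: 0.367
time_s: 14.0
eef_pos: [607.0, 9.1, 207.3]
ee_rot: [0.707, -0.0, 0.707, 0.0]
force: [0.5, 0.0, -1.4]
grip_width: 0.364
time_s: 14.25
eef_pos: [607.0, 9.0, 206.2]
ee_rot: [0.707, -0.0, 0.707, 0.0]
force: [1.0, -0.3, -1.7]
grip_width: 0.366
time_s: 14.5
eef_pos: [606.9, 9.1, 205.2]
ee_rot: [0.707, -0.0, 0.707, 0.0]
force: [-0.4, 0.2, -0.1]
grip_width: 0.369
```

```bash
python3 -m jog '[[[0.001,0,0,0,0,0],[0,0,0,0,0,0]]]'
python3 -m jog '[[[0.001,0,0,0,0,0],[0,0,0,0,0,0]]]'
```

```text
time_s: 14.75
eef_pos: [607.1, 9.0, 205.0]
ee_rot: [0.707, -0.0, 0.707, 0.0]
force: [-1.6, -0.5, 5.1]
grip_width: 0.367
time_s: 15.0
eef_pos: [607.3, 9.0, 204.9]
ee_rot: [0.708, -0.001, 0.706, 0.0]
force: [-2.4, -0.2, 11.2]
grip_width: 0.369
```

```bash
python3 -m jog '[[[-0.001,0,0,0,0,0],[0,0,0,0,0,0]]]'
python3 -m jog '[[[0,0,0,0,0,0],[0,0,0,0,0,0],[0,0,0,0,0,0],[0,0,0,0,0,0]]]' 125
python3 -m jog '[[[-0.02,0,0,0,0,0],[-0.045,0,0,0,0,0],[-0.045,0,0,0,0,0],[0,0,0,0,0,0],[0,0,0,0,0,0]]]'
python3 - <<'E'
from h import *
s=ctrl.sense();w=vision.capture('wrist');print(s['eef_pos']);im=w['image'][:,:,::-1];cv2.imwrite("pics/p5.png",im)
for n in('side','scene'):
  im=vision.capture(n)["image"][:,:,::-1];a={'side':im[80:260,150:350],'scene':im[150:290,150:350]}[n]
  cv2.imwrite(f"pics/p5{n}.png",cv2.resize(a,None,fx=3,fy=3))
E
```

```text
time_s: 15.25
eef_pos: [607.2, 9.0, 205.0]
ee_rot: [0.707, -0.0, 0.707, 0.0]
force: [-1.8, -0.6, 5.8]
grip_width: 0.362
time_s: 15.75
eef_pos: [607.0, 9.1, 204.1]
ee_rot: [0.707, -0.0, 0.707, 0.0]
force: [-0.2, 0.5, -0.3]
grip_width: 0.513
time_s: 16.38
eef_pos: [606.8, 9.1, 313.2]
ee_rot: [0.707, -0.0, 0.708, 0.001]
force: [1.0, -0.3, 0.2]
grip_width: 0.508
[606.76848496   9.06408019 313.19844923]
```

View pics/p5side.png

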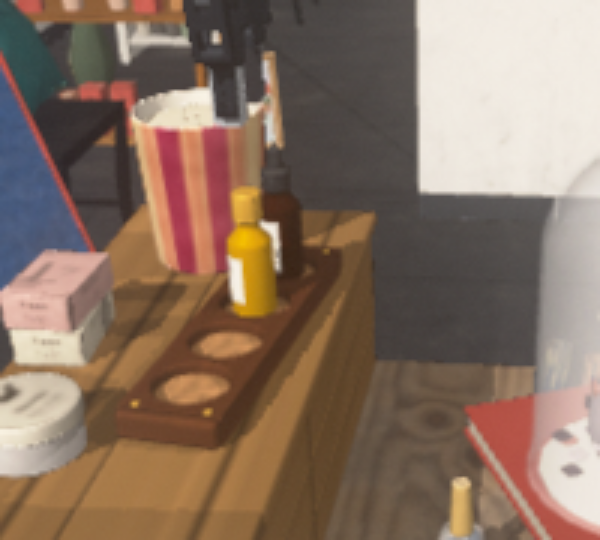

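View pics/p5.png

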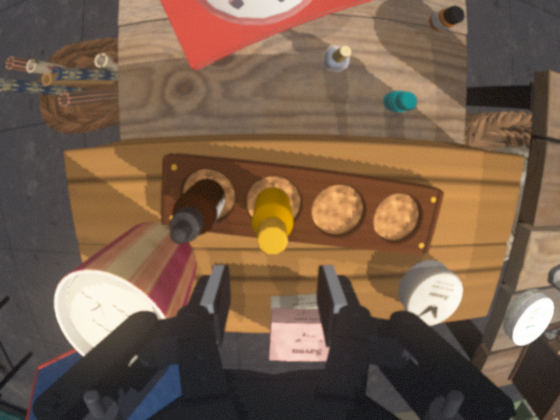

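```bash
python3 -m jog '[[[0,0.0273,-0.0516,0,0,0],[0,0.0273,-0.0516,0,0,0],[0,0.0273,-0.0516,0,0,0],[0,0,0,0.157,0,0],[0,0,0,0.157,0,0],[0,0,0,0.157,0,0],[0,0,0,0.157,0,0],[0,0,0,0.157,0,0],[0,0,0,0,0,0],[0,0,0,0,0,0]]]' 60
python3 - <<'E'
from h import *
s=ctrl.sense();w=vision.capture('wrist');print(s['eef_pos'],s['ee_rot']);im=w['image'][:,:,::-1];cv2.imwrite("pics/p6.png",im)
print(Ro.from_quat(np.roll(s['ee_rot'],-1)).as_matrix().round(3))
import pickle;pickle.dump((s['eef_pos'],s['ee_rot'],{k:w[k] for k in('mtx','hand_eye')}),open('w.pkl','wb'))
E
```

```text
time_s: 17.77
eef_pos: [452.0, 90.7, 314.0]
ee_rot: [0.654, 0.269, 0.654, -0.269]
force: [0.3, -0.3, -0.5]
grip_width: 0.765
[452.01091602  90.74814362 314.00495218] [ 0.65369658  0.26903668  0.65409549 -0.26918233]
[[-0.001  0.704  0.71 ]
 [ 0.     0.71  -0.704]
 [-1.    -0.    -0.   ]]
```

View pics/p6.png

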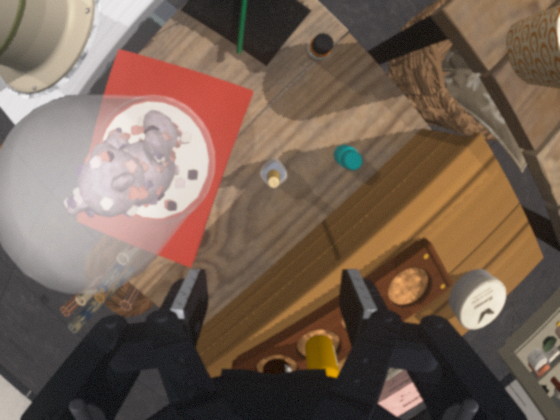

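Run:
```python
from h import *
import pickle
p,q,w=pickle.load(open('w.pkl','rb'))
for n,uv,z in (('pol',(274,182),79),('polbody',(274,172),30),('vial',(322,42),64),('nest3',(409,286),165)):
    o,d=wray(uv,np.array(p),q,w);print(n,(o+d*(z-o[2])/d[2]).round(1))
```

```text
pol [452.5  89.6  79. ]
polbody [450.7  91.4  30. ]
vial [373.3 246.7  64. ]
nest3 [621.1 128.1 165. ]
```

```bash
python3 -m jog '[[[0.05,0,0,0,0,0],[0.05,0,0,0,0,0],[0.05,0,0,0,0,0],[0.05,0,0,0,0,0],[0.03,0,0,0,0,0],[0,0,0,0,0,0],[0,0,0,0,0,0]]]'
```

```text
time_s: 18.7
eef_pos: [452.9, 90.7, 85.5]
ee_rot: [0.654, 0.27, 0.653, -0.27]
force: [-0.0, 0.6, -0.1]
grip_width: 0.764
```

Run:
```python
from h import *
w=vision.capture("side");cv2.imwrite("pics/p7.png",cv2.resize(w["image"][80:330,180:450,::-1],None,fx=2.4,fy=2.4))
```

```text
(no output)
```

View pics/p7.png

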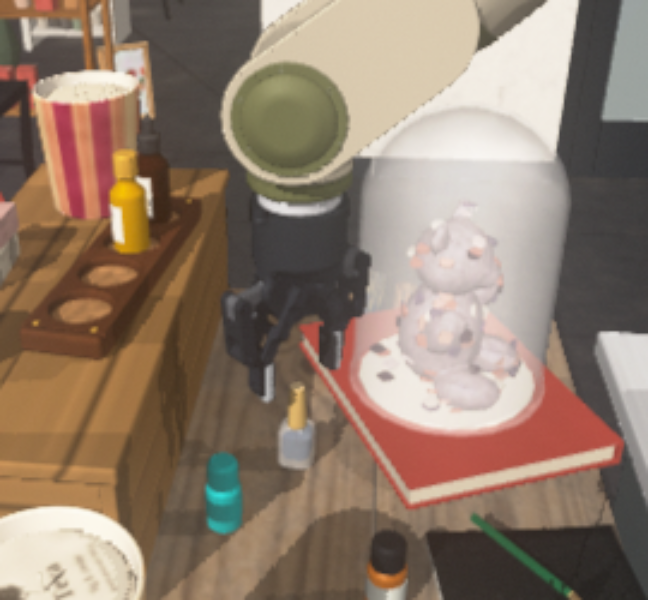

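```bash
python3 -m jog '[[[0.014,0,0,0,0,0],[0.014,0,0,0,0,0],[0,0,0,0,0,0],[0,0,0,0,0,0]]]'
python3 -m jog '[[[0,0,0,0,0,0],[0,0,0,0,0,0],[0,0,0,0,0,0],[0,0,0,0,0,0],[0,0,0,0,0,0],[0,0,0,0,0,0],[0,0,0,0,0,0],[0,0,0,0,0,0]]]' 255 30
python3 -m jog '[[[-0.02,0,0,0,0,0],[-0.03,0,0,0,0,0],[0,0,0,0,0,0]]]'
```

```text
time_s: 19.25
eef_pos: [452.2, 90.7, 56.3]
ee_rot: [0.653, 0.27, 0.654, -0.27]
force: [0.8, -0.0, -0.2]
grip_width: 0.766
time_s: 20.25
eef_pos: [452.2, 90.7, 56.4]
ee_rot: [0.654, 0.27, 0.653, -0.27]
force: [-0.7, 0.1, 5.2]
grip_width: 0.186
time_s: 20.62
eef_pos: [452.8, 90.8, 107.4]
ee_rot: [0.655, 0.27, 0.653, -0.27]
force: [0.3, 0.0, -1.0]
grip_width: 0.189
```

Run:
```python
from h import *
w=vision.capture("side");cv2.imwrite("pics/p8.png",cv2.resize(w["image"][80:330,180:450,::-1],None,fx=2.4,fy=2.4))
```

```text
(no output)
```

View pics/p8.png

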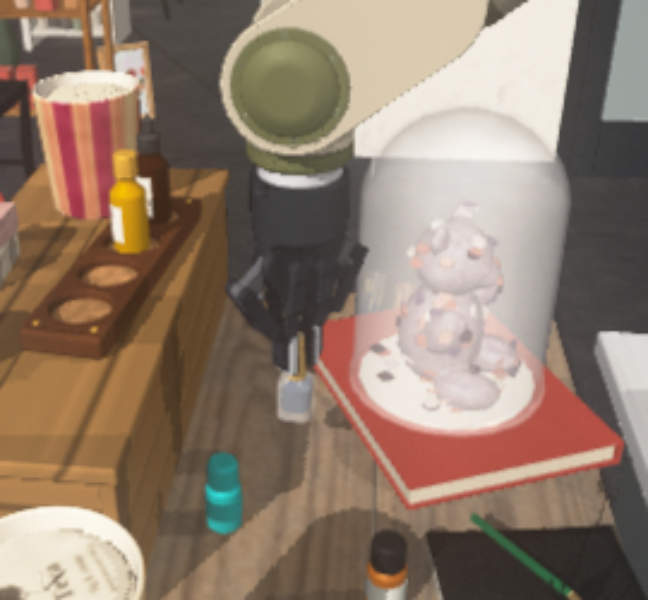

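```bash
python3 -m jog '[[[-0.05,0,0,0,0,0],[-0.05,0,0,0,0,0],[-0.045,0,0,0,0,0],[0,0,0,0,0,0],[0,0.0323,0.0435,0,0,0],[0,0.0323,0.0435,0,0,0],[0,0.0323,0.0435,0,0,0],[0,0,0,0,0,0],[0,0,0,0,0,0]]]'
python3 - <<'E'
from h import *
s=ctrl.sense();w=vision.capture('wrist');print(s['eef_pos']);im=w['image'][:,:,::-1];cv2.imwrite("pics/p9.png",im)
E
```

```text
time_s: 21.8
eef_pos: [612.2, 67.4, 249.2]
ee_rot: [0.652, 0.27, 0.655, -0.27]
force: [-0.9, 0.7, 1.2]
grip_width: 0.189
[612.20839167  67.38107791 249.19796037]
```

View pics/p9.png

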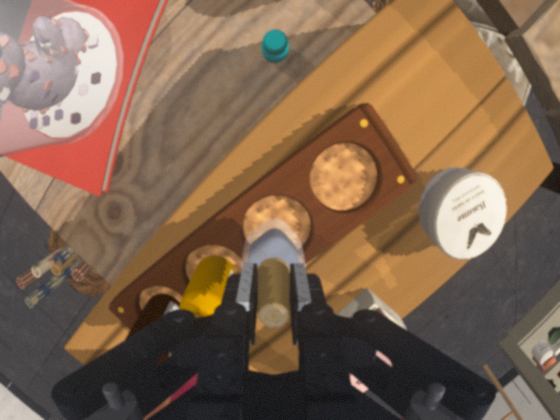

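```bash
python3 -m jog '[[[0.012,0.001,0,0,0,0],[0.012,0,0,0,0,0],[0.004,0,0,0,0,0],[0,0,0,0,0,0],[0,0,0,0,0,0]]]'
python3 -m jog '[[[0.001,0,0,0,0,0],[0,0,0,0,0,0]]]'
python3 -m jog '[[[0.001,0,0,0,0,0],[0,0,0,0,0,0]]]'
python3 -m jog '[[[0.001,0,0,0,0,0],[0,0,0,0,0,0]]]'
```

```text
time_s: 22.48
eef_pos: [613.8, 67.9, 223.7]
ee_rot: [0.654, 0.27, 0.653, -0.27]
force: [0.0, -0.3, 0.5]
grip_width: 0.184
time_s: 22.72
eef_pos: [613.6, 68.0, 222.3]
ee_rot: [0.654, 0.27, 0.653, -0.27]
force: [0.6, 0.6, -0.8]
grip_width: 0.185
time_s: 22.98
eef_pos: [613.6, 68.0, 221.2]
ee_rot: [0.653, 0.27, 0.654, -0.27]
force: [0.2, -0.3, -0.4]
grip_width: 0.186
time_s: 23.22
eef_pos: [613.6, 68.0, 220.2]
ee_rot: [0.653, 0.27, 0.654, -0.27]
force: [0.4, -0.0, -0.8]
grip_width: 0.189
```

```bash
python3 -m jog '[[[0.001,0,0,0,0,0],[0,0,0,0,0,0]]]'
python3 -m jog '[[[0.001,0,0,0,0,0],[0,0,0,0,0,0]]]'
python3 -m jog '[[[0.001,0,0,0,0,0],[0,0,0,0,0,0]]]'
```

```text
time_s: 23.48
eef_pos: [613.6, 68.0, 219.2]
ee_rot: [0.653, 0.27, 0.654, -0.27]
force: [-0.5, -0.1, -0.6]
grip_width: 0.187
time_s: 23.72
eef_pos: [613.7, 67.9, 218.5]
ee_rot: [0.654, 0.27, 0.653, -0.27]
force: [0.2, 0.2, 0.9]
grip_width: 0.187
time_s: 23.98
eef_pos: [613.8, 67.9, 218.5]
ee_rot: [0.654, 0.27, 0.653, -0.27]
force: [-1.6, 0.1, 7.1]
grip_width: 0.187
```

```bash
python3 -m jog '[[[-0.0007,0,0,0,0,0],[0,0,0,0,0,0]]]'
python3 -m jog '[[[0,0,0,0,0,0],[0,0,0,0,0,0],[0,0,0,0,0,0],[0,0,0,0,0,0]]]' 165
python3 -m jog '[[[-0.015,0,0,0,0,0],[-0.04,0,0,0,0,0],[-0.04,0,0,0,0,0],[0,0,0,0,0,0],[0,0,0,0,0,0]]]'
python3 - <<'E'
from h import *
s=ctrl.sense();w=vision.capture('wrist');print(s['eef_pos']);im=w['image'][:,:,::-1];cv2.imwrite("pics/p10.png",im)
E
```

```text
time_s: 24.22
eef_pos: [613.8, 68.0, 218.5]
ee_rot: [0.654, 0.27, 0.653, -0.27]
force: [-0.0, -1.1, 5.1]
grip_width: 0.19
time_s: 24.72
eef_pos: [613.6, 68.0, 217.9]
ee_rot: [0.653, 0.27, 0.654, -0.27]
force: [-0.2, -0.3, 0.7]
grip_width: 0.36
time_s: 25.35
eef_pos: [613.5, 68.0, 312.8]
ee_rot: [0.653, 0.27, 0.654, -0.27]
force: [-0.5, -0.3, -0.0]
grip_width: 0.356
[613.46345099  67.98335975 312.80336945]
```

View pics/p10.png

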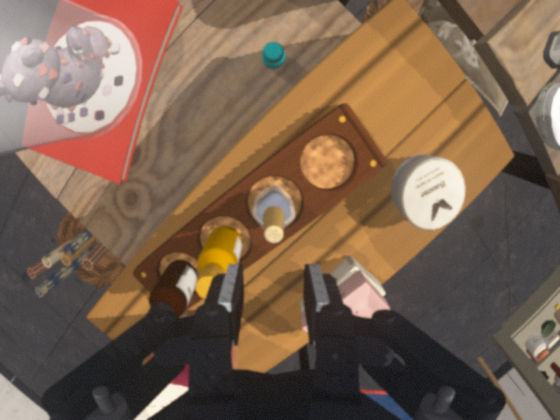

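```bash
python3 -m jog '[[[0,-0.0069,-0.0494,0,0,0],[0,-0.0069,-0.0494,0,0,0],[0,-0.0069,-0.0494,0,0,0],[0,-0.0069,-0.0494,0,0,0],[0,-0.0069,-0.0494,0,0,0],[0,-0.0069,-0.0494,0,0,0],[0.05,0,0,0,0,0],[0.05,0,0,0,0,0],[0,0,0,0,0,0],[0,0,0,0,0,0]]]' 60
python3 - <<'E'
from h import *
s=ctrl.sense();w=vision.capture('wrist');print(s['eef_pos'],s['ee_rot']);im=w['image'][:,:,::-1];cv2.imwrite("pics/p11.png",im)
E
```

```text
time_s: 26.65
eef_pos: [375.2, 248.0, 214.6]
ee_rot: [0.654, 0.271, 0.653, -0.27]
force: [0.1, -0.8, -0.6]
grip_width: 0.768
[375.21810151 248.04349345 214.56479612] [ 0.65395033  0.27055968  0.65298857 -0.26972644]
```

View pics/p11.png

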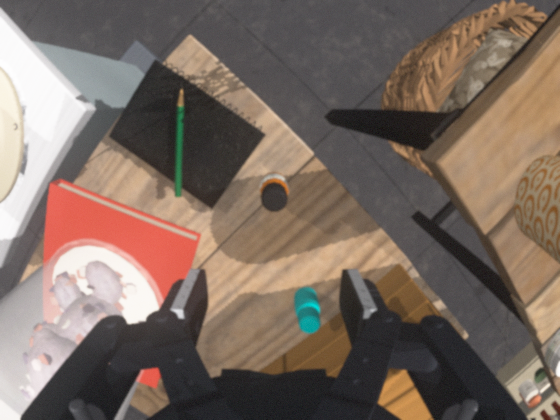

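```bash
python3 - <<'E'
from h import *
s=ctrl.sense();w=vision.capture('wrist')
o,d=wray((275,198),np.array(s['eef_pos']),s['ee_rot'],w);print((o+d*(64-o[2])/d[2]).round(1))
E
python3 -m jog '[[[0.05,0,-0.0005,0,0,0],[0.05,0,0,0,0,0],[0.035,0,0,0,0,0],[0,0,0,0,0,0],[0,0,0,0,0,0]]]'
```

```text
[374.3 250.4  64. ]
time_s: 27.38
eef_pos: [375.4, 248.6, 79.9]
ee_rot: [0.654, 0.271, 0.653, -0.269]
force: [-0.0, 0.6, -0.0]
grip_width: 0.77
```

```bash
python3 -m jog '[[[0.013,-0.0008,-0.0008,0,0,0],[0.013,0,0,0,0,0],[0,0,0,0,0,0],[0,0,0,0,0,0]]]'
python3 -m jog '[[[0,0,0,0,0,0],[0,0,0,0,0,0],[0,0,0,0,0,0],[0,0,0,0,0,0],[0,0,0,0,0,0],[0,0,0,0,0,0],[0,0,0,0,0,0],[0,0,0,0,0,0]]]' 255 30
python3 -m jog '[[[-0.02,0,0,0,0,0],[-0.03,0,0,0,0,0],[0,0,0,0,0,0]]]'
python3 - <<'E'
from h import *
w=vision.capture("side");cv2.imwrite("pics/p12.png",cv2.resize(w["image"][150:400,180:450,::-1],None,fx=2.4,fy=2.4))
E
```

```text
time_s: 27.88
eef_pos: [373.1, 248.3, 52.1]
ee_rot: [0.654, 0.27, 0.653, -0.27]
force: [-0.8, 0.5, -0.3]
grip_width: 0.766
time_s: 28.88
eef_pos: [373.2, 248.3, 52.2]
ee_rot: [0.654, 0.27, 0.653, -0.27]
force: [-0.5, 0.0, 5.4]
grip_width: 0.277
time_s: 29.25
eef_pos: [373.6, 248.5, 103.1]
ee_rot: [0.654, 0.271, 0.653, -0.269]
force: [-0.8, -0.5, -1.0]
grip_width: 0.276
```

View pics/p12.png

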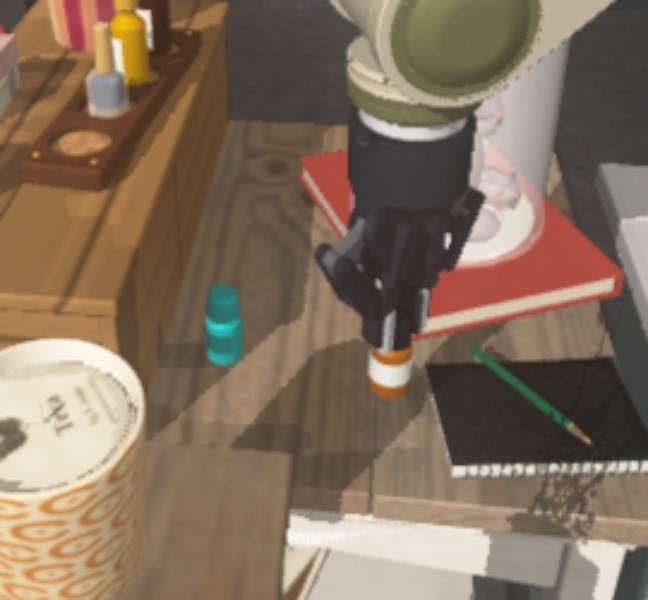

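```bash
python3 -m jog '[[[-0.05,0,0,0,0,0],[-0.05,0,0,0,0,0],[-0.047,0,0,0,0,0],[0,0,0,0,0,0],[0,0.0177,0.052,0,0,0],[0,0.0177,0.052,0,0,0],[0,0.0177,0.052,0,0,0],[0,0.0177,0.052,0,0,0],[0,0.0177,0.052,0,0,0],[0,0,0,0,0,0],[0,0,0,0,0,0]]]'
python3 - <<'E'
from h import *
s=ctrl.sense();w=vision.capture('wrist');print(s['eef_pos']);im=w['image'][:,:,::-1];cv2.imwrite("pics/p13.png",im)
E
```

```text
time_s: 30.68
eef_pos: [618.9, 127.6, 246.8]
ee_rot: [0.652, 0.27, 0.655, -0.27]
force: [0.3, -0.3, 0.2]
grip_width: 0.276
[618.93135242 127.6348645  246.81394212]
```

View pics/p13.png

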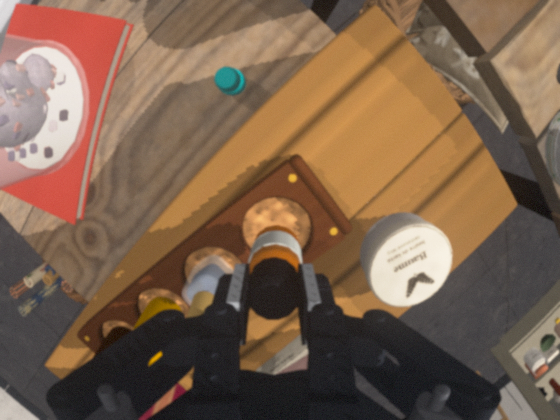

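```bash
python3 -m jog '[[[0.012,0.0007,0.0005,0,0,0],[0.012,0,0,0,0,0],[0.005,0,0,0,0,0],[0,0,0,0,0,0],[0,0,0,0,0,0]]]'
python3 -m jog '[[[0.002,0,0,0,0,0],[0,0,0,0,0,0]]]'
python3 -m jog '[[[0.001,0,0,0,0,0],[0,0,0,0,0,0]]]'
python3 -m jog '[[[0.001,0,0,0,0,0],[0,0,0,0,0,0]]]'
```

```text
time_s: 31.35
eef_pos: [620.6, 127.5, 220.4]
ee_rot: [0.654, 0.27, 0.653, -0.27]
force: [0.5, 0.5, -0.2]
grip_width: 0.271
time_s: 31.6
eef_pos: [620.4, 127.5, 217.9]
ee_rot: [0.653, 0.27, 0.654, -0.27]
force: [1.0, -0.6, -1.2]
grip_width: 0.278
time_s: 31.85
eef_pos: [620.4, 127.5, 216.9]
ee_rot: [0.653, 0.27, 0.654, -0.27]
force: [0.4, 0.1, -0.1]
grip_width: 0.279
time_s: 32.1
eef_pos: [620.4, 127.5, 215.9]
ee_rot: [0.653, 0.27, 0.654, -0.27]
force: [-0.6, 0.2, -0.8]
grip_width: 0.275
```

```bash
python3 -m jog '[[[0.001,0,0,0,0,0],[0,0,0,0,0,0]]]'
python3 -m jog '[[[0.001,0,0,0,0,0],[0,0,0,0,0,0]]]'
python3 -m jog '[[[0.001,0,0,0,0,0],[0,0,0,0,0,0]]]'
```

```text
time_s: 32.35
eef_pos: [620.4, 127.5, 214.9]
ee_rot: [0.653, 0.27, 0.654, -0.27]
force: [-1.0, 0.6, -0.7]
grip_width: 0.274
time_s: 32.6
eef_pos: [620.6, 127.5, 214.3]
ee_rot: [0.654, 0.27, 0.653, -0.27]
force: [0.5, -0.1, 1.7]
grip_width: 0.277
time_s: 32.85
eef_pos: [620.8, 127.5, 214.2]
ee_rot: [0.654, 0.27, 0.653, -0.27]
force: [-0.8, 0.2, 7.1]
grip_width: 0.28
```

Contact again. Releasing, retreating up and back toward the robot's left, then checking.

```bash
python3 -m jog '[[[-0.0007,0,0,0,0,0],[0,0,0,0,0,0]]]'
python3 -m jog '[[[0,0,0,0,0,0],[0,0,0,0,0,0],[0,0,0,0,0,0],[0,0,0,0,0,0]]]' 145
python3 -m jog '[[[-0.015,0,0,0,0,0],[-0.04,0,0,0,0,0],[-0.045,0,0,0,0,0],[0,0,-0.05,0,0,0],[0,0,-0.05,0,0,0],[0,0,-0.05,0,0,0],[0,0,-0.05,0,0,0],[0,0,-0.02,0,0,0],[0,0,0,0,0,0],[0,0,0,0,0,0]]]'
python3 - <<'E'
from h import *
s=ctrl.sense();w=vision.capture('wrist');print(s['eef_pos']);cv2.imwrite("pics/p14.png",w['image'][:,:,::-1])
for n in('side','scene'):
  im=vision.capture(n)["image"][:,:,::-1];a={'side':im[80:260,130:330],'scene':im[150:290,150:350]}[n]
  cv2.imwrite(f"pics/p14{n}.png",cv2.resize(a,None,fx=3,fy=3,interpolation=cv2.INTER_CUBIC))
N=[(599.5,-51),(606.5,8.5),(613.5,68),(620.3,128)]
for (x,y),h in zip(N,(104,90,79,64)):
  print(h,'side',((proj('side',(x,y,162+h))-(130,80))*3).round(),((proj('side',(x,y,162))-(130,80))*3).round(),'scene',((proj('scene',(x,y,162+h))-(150,150))*3).round(),((proj('scene',(x,y,162))-(150,150))*3).round())
E
```

```text
time_s: 33.1
eef_pos: [620.6, 127.5, 214.2]
ee_rot: [0.654, 0.27, 0.653, -0.27]
force: [-1.6, 0.4, 5.9]
grip_width: 0.272
time_s: 33.6
eef_pos: [620.4, 127.5, 213.5]
ee_rot: [0.653, 0.27, 0.654, -0.27]
force: [0.3, 0.8, 0.1]
grip_width: 0.435
time_s: 34.85
eef_pos: [465.6, 282.0, 313.8]
ee_rot: [0.653, 0.27, 0.653, -0.271]
force: [-0.3, 0.2, 0.1]
grip_width: 0.431
[465.58515619 282.0011097  313.75604978]
104 side [332. 142.] [342. 274.] scene [225.  91.] [236. 162.]
90 side [305. 190.] [315. 308.] scene [304. 128.] [309. 187.]
79 side [274. 239.] [285. 347.] scene [383. 163.] [382. 213.]
64 side [240. 301.] [251. 392.] scene [463. 200.] [458. 239.]
```

View pics/p14side.png

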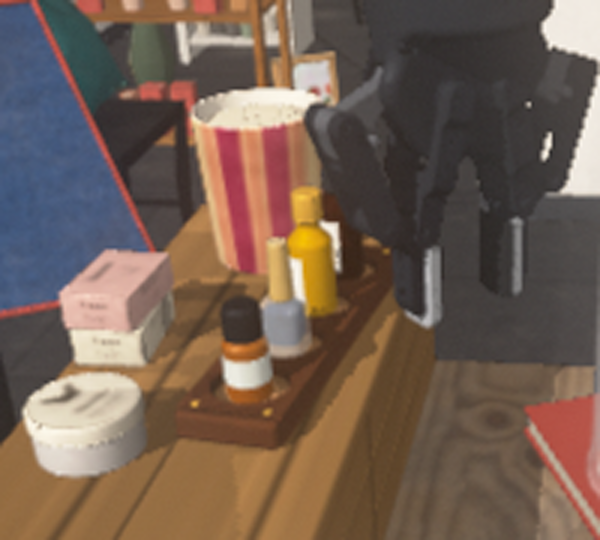

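View pics/p14scene.png

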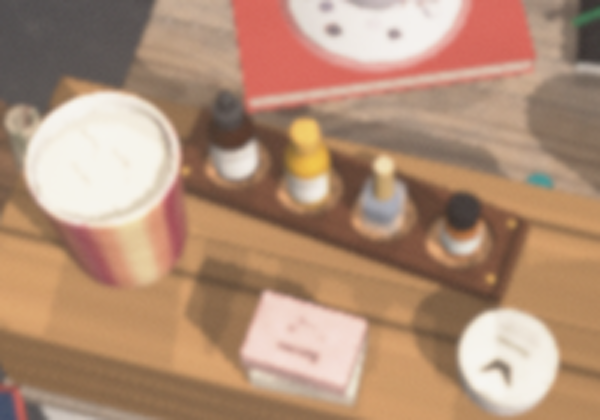

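View pics/p14.png

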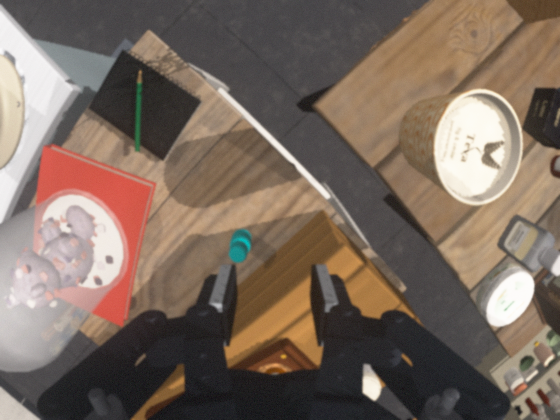

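Predicted and observed bottle tops agree within about 1 px of raw image in both views. All four are upright in their recesses, and the candle and tin look unmoved.

Run:
```python
from rig import workorder
print(workorder.finish_job())
```

```text
the job is handed in; nothing more can be done
None
```

The four bottles now stand upright in the rail, stepping down from the candle (the right-hand, -y end) to the tin: dropper in nest_0, oil in nest_1, polish in nest_2, vial in nest_3. I handed the job in at about 35 s on the robot's clock; no verdict is reported.

**Placing:** each bottle was lowered until it touched the recess floor (5–11 N measured), then released. Grip openings matched the known diameters for all four.

**Last checks:** in the side and scene views, the bottle tops fell within about 1 px of the positions expected for upright, centred bottles. In the side view the dropper was hidden behind the gripper, so its final check rests on the scene view alone. The candle and tin sit where they did before, judged by eye against the earlier pictures and not measured. The turquoise look-alike was not touched.

**Disagreements:** the first dropper measurement was 6 mm off between views because I picked the wrong pixel. I re-measured it before grasping. No other check failed.

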